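# Park the work-light bar on its sloping charger, battery end down

## Robot

A 6-joint arm with a two-finger parallel gripper is mounted at the origin on the work surface. World frame = base frame: x ahead of the robot, y to its left, z up, the work surface at z = 0. Lengths are in m, angles in rad, forces in N, time in s.
With the tool pointing down it reaches from about 0.225 to 0.725 m from the base axis. Payload 3.1 kg.
Tool frame: the origin (TCP) lies on the centre line of the jaws, within the pads' length; the fingertips stand 8 mm ahead of it and the grasp point (between the pads) lies 11 mm behind it; x points along the fingers, y is the direction in which the jaws open and shut, and the axes are right-handed (so a half turn about x gives the same grasp; the last joint's range is limited). The gripper opens to 85 mm and grips with 20 to 120 N. Pads are 22 mm wide; open, the fingers measure 114 mm over their backs; the gripper's body (76 mm by 85 mm) begins 54 mm behind the grasp point. The pads swing forward as they close: fully open they stand 13 mm farther back than shut.
Start: joints at [1.192, 0.048, 0.099, 1.622, 0, 1.443], TCP at [0.13, 0.509, 0.239] pointing down, gripper open.
Joint ranges: [-2.91, 2.91], [-0.99, 1.94], [-1.21, 1.42], [-2.12, 2.29], [-1.49, 1.47], [-3.14, 3.14]. Speed limits (rad/s): [2.79, 2.79, 3.14, 3.14, 3.14, 3.14].

## Interface

Orientations are given as a unit quaternion [w, x, y, z].
In Python, from bench import manip, viewer, ticket gives the robot as it stands.
- The arm moves only by the tool jog_arm, never from a script. Its argument "commands" is a list of rows, each an object with "rotation": the turn, a rotation vector about the tool's x, y, z in degrees, a list of three; "linear": the shift along the tool's x, y, z in mm, a list of three; "fingers": the finger opening in mm, from 0 to 85.4. A call has 1 to 20 rows; each row shifts and turns the commanded pose from where the row before left it, along the tool's axes as they then stand; what a row does not reach is not made up. A row lasts 1/8 s, in which the tool goes at most 62.5 mm and 10.7 degrees, less where a joint would pass 70% of its speed; a pose out of reach is approached as far as the arm can. A call is refused whole if a number of a shift passes 62.5 or a number of a turn 10.7, either way. A call with a gripper value outside its range is refused whole. The fingers move at their own pace and stop on an object; "force" is the grip in N (left out, the last holds). Time passes only in rows, so rows that do not move let the fingers close. It gives the time, the measured TCP pose, the force and the opening at its end, in the units of the state.
- manip.get_state(): the state, without advancing time (a new reading comes with each control period).
- viewer.snapshot(name): name is "scene" or "top"; returns the picture (420x560x3 uint8, red, green, blue); there is no depth.
- viewer.camera_model(name): a dict with "K" (3x3 intrinsics, pixels), "R" (3x3) and "t" (3): a world point X has camera coordinates R X + t. Camera axes: x right, y down, z forward; pixel columns grow to the right and rows downward; lengths in m; the calibration is good to about 2 mm. A picture is of the moment at which its call begins. camera_model takes no time and is no camera call.
- ticket.sign_off(): hands the job in, once; it reports no verdict.
The state is a dict: "clock": time; "qpos": joint angles; "dq": joint speeds; "joint_torque": joint torques, N m; "ee_pos": TCP position; "tcp_rot": TCP orientation; "contact_force": force on the tool from outside, world axes, zero at the start; "moment": the same for the moment, N m; "opening": opening from 0.0 (shut) to 1.0 (fully open).
Only numpy, scipy, OpenCV 4.12 (cv2) and the standard library are available. Lean on these libraries where they do the work, as an engineer would, in place of code of your own. Each camera call takes 0.05 s, during which the arm holds its last target. There are 200 camera calls.

## Task

Put the work-light bar on its sloping charging dock with its heavy (battery) end down against the foot stop: pick the bar up and feel which end is heavy, since both ends look alike. Set it gently into the cradle, lying along the slope with its end fully home on the stop, and leave it resting there by itself without pushing the other things on the bench about.

Things in the scene. Friction and masses are not known exactly. Their poses are not given: they have to be found in the camera images.
- bar: Work-light bar: loose black plastic case, square section, 200 mm long (its x), 42 x 42 mm across, 320 to 430 g, grey caps alike at both ends, white lens strip on its upper face. Origin: centre of its underside, z up as it lies. A battery is sealed in one end (under 1 mm of play), the other end is almost empty; nothing outside shows which. Starts lying on the bench left or right of straight ahead.
- bar_mid (a point): Centre of the bar, 21 mm above its underside. The centre of mass lies 36 to 44 mm from here toward the heavy end: gripped firmly here and lifted level, the bar pulls the gripper with about 0.11 to 0.19 N m toward its heavy end; gripped lightly it may droop there.
- bar_end_a (a point): Centre of the bar's end face at its -x end.
- bar_end_b (a point): Centre of the bar's end face at its +x end.
- dock: Charging dock, fixed: black base 155 x 95 x 12 mm with a short open-topped grey cradle rising at 30 degrees from level toward the dock's +x (roughly away from the robot). Origin: on the bench below the middle of a parked bar; x level toward the high end, z up. Cradle floor 68 mm long from foot stop to upper edge; side walls 18 mm high, 47 mm apart inside; stop 26 mm high, square to the floor.
- dock_foot (a point): Where the centre of the lower end face of a fully parked bar lies (on the stop's face, 21 mm off the cradle floor).
- dock_head (a point): Where the centre of the upper end face of a fully parked bar lies: 200 mm up the slope from dock_foot. A parked bar juts 132 mm freely past the cradle's upper edge: light end down it is top-heavy and tips out when let go; heavy end down it stays.
- spool: Bystander: reel of wire standing on its flange, 60 mm across, 40 mm high. Origin: centre of underside.
- screwdriver: Bystander: screwdriver lying across the bench.
- multimeter: Bystander: yellow multimeter lying flat, 85 x 160 x 36 mm. Origin: centre of underside.
- parts_tray: Bystander: grey divided tray, 90 x 140 x 35 mm. Origin: centre of underside.

How it is judged:
By the outcome, as a careful person would: the job done as asked, in the order asked, and still so for the second after the job is handed in, with the robot touching nothing.
It also fails if it takes over 72 s, if anything falls off the work surface, if the arm or the gripper's body presses on something with over 40 N, if the wrist force passes 120 N, or if a joint passes its speed limit or range.

## Working session

There is one attempt and no reset: what is moved stays moved. The work goes in short steps, Python scripts to look and compute and a tool call to move; the robot and the scene stay as the last step left them, time stands still between calls to the robot, and variables do not carry over. Pictures are saved under pics/ and viewed, about 8 in all and at most 12, crops included, and the job is handed in when it is done.

Besides the shell and the picture viewer there is one more tool, called as name(argument=value, ...), one argument or row to a line, values as JSON. jog_arm: Moves the arm, as the interface text tells. Its arguments: {"type":"object","properties":{"commands":{"type":"array","items":{"type":"object","properties":{"rotation":{"type":"array","items":{"type":"number"}},"linear":{"type":"array","items":{"type":"number"}},"fingers":{"type":"number"}}}},"force":{"type":"number"}},"required":["commands"]}

```bash
mkdir -p pics; ls; python3 - <<'E'
from bench import manip, viewer
import cv2, json, numpy as np
s=manip.get_state(); print(s)
for n in("scene","top"):
    im=viewer.snapshot(n); cv2.imwrite(f"pics/{n}0.png",im[:,:,::-1]); m=viewer.camera_model(n); print(n,np.round(m["K"],1).tolist(),np.round(m["R"],3).tolist(),np.round(m["t"],3).tolist())
E
```

```text
pics
{'clock': 0.0, 'qpos': array([1.19219320e+00, 4.87210863e-02, 9.75481223e-02, 1.62201643e+00,
       1.94913029e-05, 1.44300578e+00]), 'dq': array([-0.00087669, -0.00047395, -0.00044776,  0.00082692,  0.00050132,
        0.00200369]), 'joint_torque': array([ 7.24309011e-04, -3.38782525e+01,  3.20015037e+01,  2.02694169e-02,
       -1.16100136e-04, -4.00885000e-06]), 'ee_pos': array([0.13007244, 0.50799598, 0.23810767]), 'tcp_rot': array([ 0.70133471,  0.08762597,  0.70177193, -0.08926071]), 'contact_force': array([ 0.57160593, -0.81801504, -0.40848563]), 'moment': array([-0.04963963,  0.08467329,  0.00156284]), 'opening': 1.003456819604974}
scene [[397.0, 0.0, 277.9], [0.0, 397.0, 210.1], [0.0, 0.0, 1.0]] [[0.585, 0.811, -0.006], [0.628, -0.458, -0.629], [-0.513, 0.364, -0.778]] [-0.334, -0.319, 1.678]
top [[515.3, 0.0, 289.2], [0.0, 515.3, 208.9], [0.0, 0.0, 1.0]] [[-0.003, -1.0, -0.002], [-0.973, 0.004, -0.23], [0.23, 0.001, -0.973]] [0.014, 0.606, 1.327]
```

View pics/scene0.png

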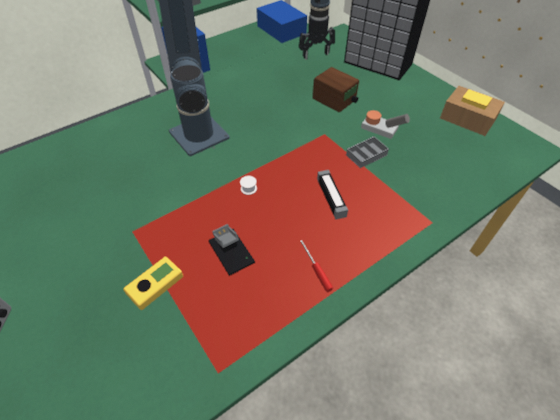

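View pics/top0.png

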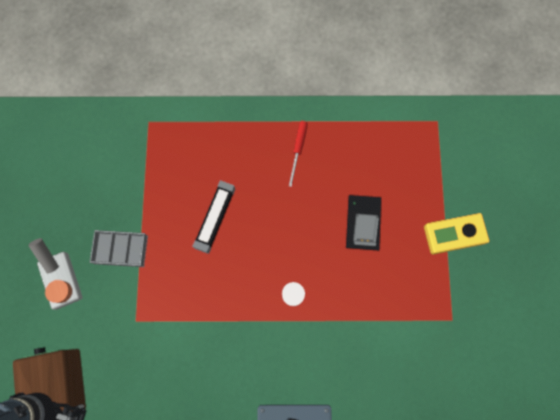

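```bash
cat > h.py <<'E'
import cv2, numpy as np
from bench import manip, viewer
def ray(n,uv,z):
    m=viewer.camera_model(n);K,R,t=map(np.array,(m["K"],m["R"],m["t"]))
    uv=np.atleast_2d(uv).astype(float);d=np.c_[uv,np.ones(len(uv))]@np.linalg.inv(K).T@R
    c=-R.T@t; return c+d*((z-c[2])/d[:,2])[:,None]
def proj(n,X):
    m=viewer.camera_model(n);p=np.atleast_2d(X)@np.array(m["R"]).T+m["t"];p=p@np.array(m["K"]).T
    return p[:,:2]/p[:,2:]
def tri(a,b):
    P=[]
    for n in("scene","top"):
        m=viewer.camera_model(n);P.append(np.array(m["K"])@np.c_[m["R"],m["t"]])
    X=cv2.triangulatePoints(P[0],P[1],np.float64(a).reshape(2,1),np.float64(b).reshape(2,1));return (X[:3]/X[3]).ravel()
E
python3 - <<'E'
from h import *
im=cv2.imread("pics/top0.png");hsv=cv2.cvtColor(im,cv2.COLOR_BGR2HSV)
red=((hsv[...,1]>120)&((hsv[...,0]<12)|(hsv[...,0]>170))&(hsv[...,2]>90)).astype(np.uint8)
def blob(mask,x0,x1,y0,y1):
    m=np.zeros_like(mask);m[y0:y1,x0:x1]=mask[y0:y1,x0:x1]
    c=max(cv2.findContours(m,cv2.RETR_EXTERNAL,cv2.CHAIN_APPROX_NONE)[0],key=cv2.contourArea);return c[:,0,:]
for nm,mask,box,z in(("bar",1-red,(180,250,170,265),.042),("white",((hsv[...,1]<60)&(hsv[...,2]>170)).astype(np.uint8),(180,250,170,265),.042),("dock",1-red,(335,395,185,260),.012),("spool",1-red,(275,312,275,312),.04),("sd",1-red,(280,312,125,192),.01)):
    c=blob(mask,*box);w=ray("top",c,z)[:,:2].astype(np.float32);r=cv2.minAreaRect(w*1000)
    print(nm,np.round(r[0],1),np.round(r[1],1),round(r[2],1),np.round(cv2.boxPoints(r)).tolist())
a=im[170:270,180:250];b=im[180:270,330:400]
s=cv2.imread("pics/scene0.png")[215:280,200:265];
f=lambda q:cv2.resize(q,(400,400*q.shape[0]//q.shape[1]),interpolation=cv2.INTER_CUBIC)[:514]
p=[f(b),f(s)];hh=max(q.shape[0] for q in p);p=[cv2.copyMakeBorder(q,0,hh-q.shape[0],0,0,0) for q in p]
cv2.imwrite("pics/d.png",np.hstack(p))
E
```

```text
bar [593.5 219.6] [ 50.2 205. ] 69.4 [[489.0, 232.0], [681.0, 160.0], [698.0, 207.0], [506.0, 279.0]]
white [595.7 222.1] [ 26.1 150.2] 69.4 [[521.0, 236.0], [661.0, 183.0], [671.0, 208.0], [530.0, 261.0]]
dock [ 580.9 -196.6] [ 92.4 152.5] 85.4 [[501.0, -237.0], [653.0, -249.0], [661.0, -157.0], [509.0, -144.0]]
spool [380.2   3. ] [62.  63.9] 44.6 [[336.0, 4.0], [381.0, -42.0], [425.0, 2.0], [380.0, 47.0]]
sd [7.374e+02 1.000e-01] [  9.3 101.7] 78.1 [[687.0, 6.0], [786.0, -15.0], [788.0, -6.0], [689.0, 15.0]]
```

View pics/d.png

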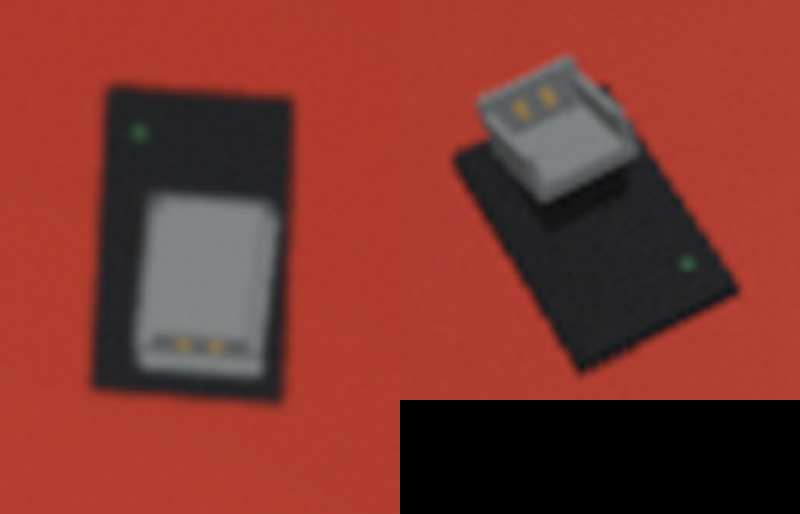

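```bash
python3 - <<'E'
from h import *
T=lambda u,v:(330+u/5.714-.4,180+v/5.714-.4)
S=lambda u,v:(200+(u-400)/6.154-.4,215+v/6.154-.4)
for nm,s,t in(("stop -y",(478,98),(265,378)),("stop +y",(572,57),(135,370)),("up +y",(637,150),(150,195)),("up -y",(545,202),(278,207)),("base far-y",(738,293),(291,98)),("base far +y",(582,374),(108,88)),("led",(687,264),(138,132))):
    X=tri(S(*s),T(*t)); print(nm,np.round(X*1000,1),np.round(proj("top",X)-T(*t),2))
E
```

```text
stop -y [ 507.  -220.8   54.4] [[-0.49 -0.22]]
stop +y [ 511.  -162.    49.4] [[0.17 0.08]]
up +y [ 592.7 -170.2   63.8] [[0.24 0.12]]
up -y [ 588.5 -228.7   61.2] [[-0.71 -0.33]]
base far-y [ 660.5 -216.1   50.3] [[-9.32 -5.7 ]]
base far +y [ 659.2 -192.9  -31.5] [[10.55  3.84]]
led [ 636.5 -172.1   12. ] [[0.22 0.11]]
```

```bash
cat >> h.py <<'E'
from scipy.spatial.transform import Rotation as Ro
def frame(yaw_y,tilt=0):
    # tool y at yaw (deg); tilt about tool y (deg)
    p=np.radians(yaw_y);x=np.array([0,0,-1.]);y=np.array([np.cos(p),np.sin(p),0]);R=np.c_[x,y,np.cross(x,y)]
    return R@Ro.from_rotvec([0,np.radians(tilt),0]).as_matrix()
def go(pos,R):
    s=manip.get_state();q=s["tcp_rot"];C=Ro.from_quat([*q[1:],q[0]]).as_matrix()
    print("t",round(s["clock"],2),"pos",np.round(s["ee_pos"]*1000,1),"shift tool mm",np.round(C.T@(np.array(pos)-s["ee_pos"])*1000,1),"turn deg",np.round(Ro.from_matrix(C.T@R).as_rotvec(degrees=True),1))
    print("shift tgtframe",np.round(R.T@(np.array(pos)-s["ee_pos"])*1000,1),"open",round(s["opening"],3),"q",np.round(s["qpos"],2),"F",np.round(s["contact_force"],2),"M",np.round(s["moment"],3))
E
python3 -c "
from h import *
go([.5955,.2223,.12],frame(69.4))"
```

```text
t 0.1 pos [130.1 508.1 238.2] shift tool mm [ 118.4 -161.1  521.8] turn deg [ 6.2 -0.   0.1]
shift tgtframe [ 118.2 -103.7  536.2] open 1.004 q [ 1.19  0.05  0.1   1.62 -0.    1.44] F [-0.19  0.77 -0.29] M [-0.001  0.066  0.   ]
```

jog_arm(
  commands=[
    {"rotation": [6.2,0,0]},
    {"linear": [2,-6.5,20]},
    {"linear": [7,-6.5,34]},
    {"linear": [7,-6.5,35]},
    {"linear": [7,-6.5,35]},
    {"linear": [7,-6.5,35]},
    {"linear": [7,-6.5,35]},
    {"linear": [7,-6.5,35]},
    {"linear": [7,-6.5,35]},
    {"linear": [7,-6.5,35]},
    {"linear": [7,-6.5,35]},
    {"linear": [7,-6.5,35]},
    {"linear": [7,-6.5,35]},
    {"linear": [7,-6.5,35]},
    {"linear": [7,-6.5,35]},
    {"linear": [7,-6.5,35]},
    {"linear": [7,-6.5,25]},
    {"linear": [7,0,0]},
    {},
  ],
)

```text
invalid input
```

```bash
python3 -c "
from h import *
go([.5955,.2223,.014],frame(69.4))
cv2.imwrite('pics/a.png',cv2.resize(np.hstack([viewer.snapshot('scene')[110:250,260:400],viewer.snapshot('top')[150:290,150:290]]),(800,400),interpolation=cv2.INTER_CUBIC)[:,:,::-1])"
```

```text
t 0.1 pos [130.1 508.1 238.2] shift tool mm [ 224.4 -160.8  521.8] turn deg [ 6.2 -0.   0.1]
shift tgtframe [ 224.2 -103.7  536.2] open 1.004 q [ 1.19  0.05  0.1   1.62 -0.    1.44] F [-0.19  0.77 -0.29] M [-0.001  0.066  0.   ]
```

View pics/a.png

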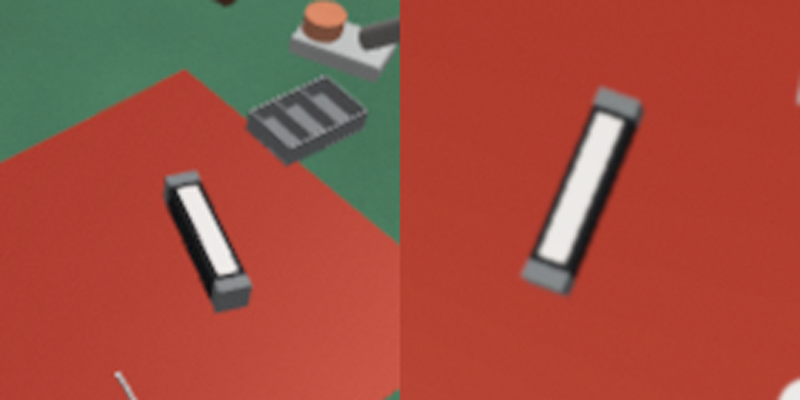

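The picture shows the bar untouched and the arm out of view, because the call was refused. The rows probably need every field.

jog_arm(
  commands=[
    {"rotation": [6.2,0,0],"linear": [0,0,0],"fingers": 85},
    {"rotation": [0,0,0],"linear": [2,-6.5,20],"fingers": 85},
    {"rotation": [0,0,0],"linear": [7,-6.5,34],"fingers": 85},
    {"rotation": [0,0,0],"linear": [7,-6.5,35],"fingers": 85},
    {"rotation": [0,0,0],"linear": [7,-6.5,35],"fingers": 85},
    {"rotation": [0,0,0],"linear": [7,-6.5,35],"fingers": 85},
    {"rotation": [0,0,0],"linear": [7,-6.5,35],"fingers": 85},
    {"rotation": [0,0,0],"linear": [7,-6.5,35],"fingers": 85},
    {"rotation": [0,0,0],"linear": [7,-6.5,35],"fingers": 85},
    {"rotation": [0,0,0],"linear": [7,-6.5,35],"fingers": 85},
    {"rotation": [0,0,0],"linear": [7,-6.5,35],"fingers": 85},
    {"rotation": [0,0,0],"linear": [7,-6.5,35],"fingers": 85},
    {"rotation": [0,0,0],"linear": [7,-6.5,35],"fingers": 85},
    {"rotation": [0,0,0],"linear": [7,-6.5,35],"fingers": 85},
    {"rotation": [0,0,0],"linear": [7,-6.5,35],"fingers": 85},
    {"rotation": [0,0,0],"linear": [7,-6.5,35],"fingers": 85},
    {"rotation": [0,0,0],"linear": [7,-6.5,25],"fingers": 85},
    {"rotation": [0,0,0],"linear": [7,0,0],"fingers": 85},
    {"rotation": [0,0,0],"linear": [0,0,0],"fingers": 85},
  ],
  force=60,
)

```text
clock: 2.58
ee_pos: [0.5924, 0.2237, 0.124]
tcp_rot: [0.695, 0.126, 0.697, -0.126]
contact_force: [0.1, 0.0, 0.7]
opening: 0.999
```

```bash
python3 -c "
from h import *
go([.5955,.2223,.014],frame(69.4))
cv2.imwrite('pics/a2.png',cv2.resize(np.hstack([viewer.snapshot('scene')[90:230,260:400],viewer.snapshot('top')[150:290,150:290]]),(800,400),interpolation=cv2.INTER_CUBIC)[:,:,::-1])"
```

```text
t 2.58 pos [592.4 223.7 124. ] shift tool mm [ 1.1e+02 -1.0e-01  3.7e+00] turn deg [ 0.  -0.2  0.1]
shift tgtframe [110.   -0.2   3.4] open 0.999 q [0.25 0.34 0.2  1.44 0.   0.61] F [0.06 0.02 0.69] M [-0.026  0.014  0.059]
```

jog_arm(
  commands=[
    {"rotation": [0,0,0],"linear": [10,0,3.5],"fingers": 85},
    {"rotation": [0,0,0],"linear": [20,0,0],"fingers": 85},
    {"rotation": [0,0,0],"linear": [20,0,0],"fingers": 85},
    {"rotation": [0,0,0],"linear": [20,0,0],"fingers": 85},
    {"rotation": [0,0,0],"linear": [20,0,0],"fingers": 85},
    {"rotation": [0,0,0],"linear": [12,0,0],"fingers": 85},
    {"rotation": [0,0,0],"linear": [8,0,0],"fingers": 85},
    {"rotation": [0,0,0],"linear": [0,0,0],"fingers": 85},
    {"rotation": [0,0,0],"linear": [0,0,0],"fingers": 60},
    {"rotation": [0,0,0],"linear": [0,0,0],"fingers": 48},
    {"rotation": [0,0,0],"linear": [0,0,0],"fingers": 30},
    {"rotation": [0,0,0],"linear": [0,0,0],"fingers": 30},
    {"rotation": [0,0,0],"linear": [0,0,0],"fingers": 30},
    {"rotation": [0,0,0],"linear": [0,0,0],"fingers": 30},
    {"rotation": [0,0,0],"linear": [0,0,0],"fingers": 30},
    {"rotation": [0,0,0],"linear": [0,0,0],"fingers": 30},
  ],
  force=80,
)

```text
clock: 4.68
ee_pos: [0.5979, 0.2225, 0.0166]
tcp_rot: [0.696, 0.126, 0.695, -0.126]
contact_force: [-0.5, -0.1, 5.6]
opening: 0.476
```

```bash
python3 -c "
from h import *
go([.5955,.2223,.16],frame(69.4))"
```

```text
t 4.67 pos [597.9 222.5  16.6] shift tool mm [-143.5   -0.9   -1.9] turn deg [ 0.   0.1 -0.1]
shift tgtframe [-143.4   -1.    -2.2] open 0.476 q [ 0.25  0.4   0.06  1.23 -0.    0.61] F [-0.47 -0.1   5.58] M [-0.213  0.108 -0.038]
```

jog_arm(
  commands=[
    {"rotation": [0,0,0],"linear": [-5,0,0],"fingers": 30},
    {"rotation": [0,0,0],"linear": [-10,0,0],"fingers": 30},
    {"rotation": [0,0,0],"linear": [-20,0,0],"fingers": 30},
    {"rotation": [0,0,0],"linear": [-25,0,0],"fingers": 30},
    {"rotation": [0,0,0],"linear": [-25,0,0],"fingers": 30},
    {"rotation": [0,0,0],"linear": [-25,0,0],"fingers": 30},
    {"rotation": [0,0,0],"linear": [-20,0,0],"fingers": 30},
    {"rotation": [0,0,0],"linear": [-15,0,0],"fingers": 30},
    {"rotation": [0,0,0],"linear": [-10,0,0],"fingers": 30},
    {"rotation": [0,0,0],"linear": [0,0,0],"fingers": 30},
    {"rotation": [0,0,0],"linear": [0,0,0],"fingers": 30},
    {"rotation": [0,0,0],"linear": [0,0,0],"fingers": 30},
    {"rotation": [0,0,0],"linear": [0,0,0],"fingers": 30},
  ],
)

```text
clock: 6.3
ee_pos: [0.5966, 0.2222, 0.1694]
tcp_rot: [0.695, 0.126, 0.696, -0.126]
contact_force: [-0.4, 0.3, -3.7]
opening: 0.481
```

```bash
python3 -c "
from h import *
for i in range(4):
  cv2.imwrite('pics/b.png',cv2.resize(np.hstack([viewer.snapshot('scene')[70:230,240:400],viewer.snapshot('top')[130:290,130:290]]),(800,400),interpolation=cv2.INTER_CUBIC)[:,:,::-1])
  go([.5955,.2223,.17],frame(69.4))
"
```

```text
t 6.4 pos [596.8 222.3 169.8] shift tool mm [-0.2 -0.5 -1.2] turn deg [ 0. -0.  0.]
shift tgtframe [-0.2 -0.5 -1.2] open 0.479 q [0.25 0.34 0.3  1.53 0.   0.61] F [ 0.05 -0.03 -3.84] M [ 0.063  0.123 -0.027]
t 6.5 pos [596.9 222.3 170.1] shift tool mm [ 0.1 -0.5 -1.3] turn deg [ 0. -0.  0.]
shift tgtframe [ 0.1 -0.5 -1.3] open 0.479 q [0.25 0.34 0.3  1.53 0.   0.61] F [-0.14 -0.78 -3.55] M [ 0.086  0.123 -0.005]
t 6.6 pos [597.  222.4 170.3] shift tool mm [ 0.3 -0.6 -1.4] turn deg [ 0.  0. -0.]
shift tgtframe [ 0.3 -0.6 -1.4] open 0.481 q [0.25 0.34 0.3  1.53 0.   0.61] F [ 0.16 -0.77 -2.99] M [ 0.097  0.069 -0.037]
t 6.7 pos [597.  222.4 170.4] shift tool mm [ 0.4 -0.6 -1.4] turn deg [ 0.  0. -0.]
shift tgtframe [ 0.4 -0.6 -1.4] open 0.481 q [0.25 0.34 0.3  1.53 0.   0.61] F [-0.73  0.19 -3.49] M [ 0.072  0.138 -0.035]
```

View pics/b.png

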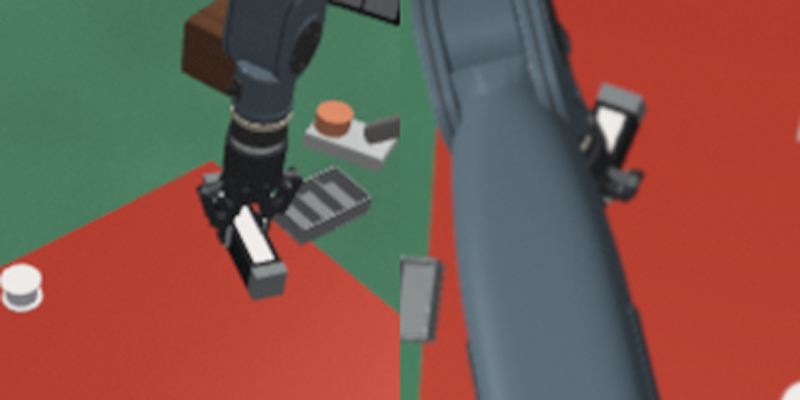

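Pulls show about 3.6 N and +0.13 N·m, with the far (tool +z) end heavy. I'll carry it over to the dock and recheck the sign after the half turn.

jog_arm(
  commands=[
    {"rotation": [0,0,0],"linear": [-10,-8,3],"fingers": 30},
    {"rotation": [0,0,0],"linear": [-15,-16,6],"fingers": 30},
    {"rotation": [0,0,0],"linear": [-15,-24,9],"fingers": 30},
    {"rotation": [0,0,0],"linear": [-15,-26,10],"fingers": 30},
    {"rotation": [0,0,0],"linear": [-15,-26,10],"fingers": 30},
    {"rotation": [0,0,0],"linear": [-10,-26,10],"fingers": 30},
    {"rotation": [0,0,0],"linear": [0,-26,10],"fingers": 30},
    {"rotation": [0,0,0],"linear": [0,-26,10],"fingers": 30},
    {"rotation": [0,0,0],"linear": [0,-26,10],"fingers": 30},
    {"rotation": [0,0,0],"linear": [0,-26,10],"fingers": 30},
    {"rotation": [0,0,0],"linear": [0,-26,10],"fingers": 30},
    {"rotation": [0,0,0],"linear": [0,-26,10],"fingers": 30},
    {"rotation": [0,0,0],"linear": [0,-26,10],"fingers": 30},
    {"rotation": [0,0,0],"linear": [0,-26,10],"fingers": 30},
    {"rotation": [0,0,0],"linear": [0,-26,10],"fingers": 30},
    {"rotation": [0,0,0],"linear": [0,-24,9],"fingers": 30},
    {"rotation": [0,0,0],"linear": [0,-16,6],"fingers": 30},
    {"rotation": [0,0,0],"linear": [0,-8,0],"fingers": 30},
    {"rotation": [0,0,0],"linear": [0,0,0],"fingers": 30},
  ],
)

```text
clock: 9.07
ee_pos: [0.5966, -0.2136, 0.2507]
tcp_rot: [0.696, 0.127, 0.696, -0.126]
contact_force: [-0.3, -0.3, -4.1]
opening: 0.479
```

jog_arm(
  commands=[
    {"rotation": [4,0,0],"linear": [0,0,0],"fingers": 30},
    {"rotation": [8,0,0],"linear": [0,0,0],"fingers": 30},
    {"rotation": [10,0,0],"linear": [0,0,0],"fingers": 30},
    {"rotation": [10,0,0],"linear": [0,0,0],"fingers": 30},
    {"rotation": [10,0,0],"linear": [0,0,0],"fingers": 30},
    {"rotation": [10,0,0],"linear": [0,0,0],"fingers": 30},
    {"rotation": [10,0,0],"linear": [0,0,0],"fingers": 30},
    {"rotation": [10,0,0],"linear": [0,0,0],"fingers": 30},
    {"rotation": [10,0,0],"linear": [0,0,0],"fingers": 30},
    {"rotation": [10,0,0],"linear": [0,0,0],"fingers": 30},
    {"rotation": [10,0,0],"linear": [0,0,0],"fingers": 30},
    {"rotation": [10,0,0],"linear": [0,0,0],"fingers": 30},
    {"rotation": [10,0,0],"linear": [0,0,0],"fingers": 30},
    {"rotation": [10,0,0],"linear": [0,0,0],"fingers": 30},
    {"rotation": [10,0,0],"linear": [0,0,0],"fingers": 30},
    {"rotation": [10,0,0],"linear": [0,0,0],"fingers": 30},
    {"rotation": [8,0,0],"linear": [0,0,0],"fingers": 30},
    {"rotation": [4,0,0],"linear": [0,0,0],"fingers": 30},
    {"rotation": [0,0,0],"linear": [0,0,0],"fingers": 30},
    {"rotation": [0,0,0],"linear": [0,0,0],"fingers": 30},
  ],
)

```text
clock: 11.58
ee_pos: [0.5971, -0.2127, 0.2506]
tcp_rot: [-0.028, 0.707, -0.027, -0.706]
contact_force: [-0.0, 0.0, -2.9]
opening: 0.48
```

```bash
python3 -c "
from h import *
M=[]
for i in range(6):
  viewer.snapshot('top'); M.append(manip.get_state()['moment'])
print(np.mean(M,0))
go([.6038,-.1991,.22],frame(-94.7,30))
"
```

```text
[-0.01352476 -0.11574191  0.00419923]
t 11.88 pos [ 596.9 -213.4  250.3] shift tool mm [ 30.3 -14.8  -5.7] turn deg [ 0.1 30.   0. ]
shift tgtframe [ 29.1 -14.8  10.2] open 0.483 q [-0.45  0.35  0.47  1.69  0.    2.77] F [-0.38  0.12 -3.5 ] M [ 0.024 -0.13  -0.011]
```

The moment flipped with the bar, so the heavy end now faces the foot stop. Next is the tilt.

jog_arm(
  commands=[
    {"rotation": [0,3,0],"linear": [0,-4,0],"fingers": 30},
    {"rotation": [0,6,0],"linear": [0,-4,0],"fingers": 30},
    {"rotation": [0,6,0],"linear": [0,-4,0],"fingers": 30},
    {"rotation": [0,6,0],"linear": [0,-2.8,0],"fingers": 30},
    {"rotation": [0,6,0],"linear": [0,0,0],"fingers": 30},
    {"rotation": [0,3,0],"linear": [0,0,0],"fingers": 30},
    {"rotation": [0,0,0],"linear": [0,0,0],"fingers": 30},
    {"rotation": [0,0,0],"linear": [0,0,0],"fingers": 30},
  ],
)

```text
clock: 12.88
ee_pos: [0.598, -0.1988, 0.2506]
tcp_rot: [-0.02, 0.865, -0.035, -0.5]
contact_force: [0.7, 0.5, -2.8]
opening: 0.488
```

```bash
cat >> h.py <<'E'
RD=frame(-94.7,30)
def tcp(up,nrm,lat=0,M=np.array([.6038,-.1991,.100])):
    return M+RD@np.array([.0044-nrm/1e3,lat/1e3,.0022-up/1e3])
E
python3 -c "
from h import *
go(tcp(15,45),RD)
"
```

```text
t 12.88 pos [ 598.  -198.8  250.6] shift tool mm [92.7 -0.2 57.4] turn deg [0.1 0.  0. ]
shift tgtframe [92.7 -0.1 57.5] open 0.488 q [-0.54 -0.2  -0.22  1.07  0.22  2.74] F [ 0.75  0.49 -2.75] M [0.051 0.747 0.013]
```

jog_arm(
  commands=[
    {"rotation": [0,0,0],"linear": [8,0,5],"fingers": 30},
    {"rotation": [0,0,0],"linear": [13,0,8],"fingers": 30},
    {"rotation": [0,0,0],"linear": [13,0,8],"fingers": 30},
    {"rotation": [0,0,0],"linear": [13,0,8],"fingers": 30},
    {"rotation": [0,0,0],"linear": [13,0,8],"fingers": 30},
    {"rotation": [0,0,0],"linear": [13,0,8],"fingers": 30},
    {"rotation": [0,0,0],"linear": [12,0,8],"fingers": 30},
    {"rotation": [0,0,0],"linear": [8,0,4.5],"fingers": 30},
    {"rotation": [0,0,0],"linear": [0,0,0],"fingers": 30},
    {"rotation": [0,0,0],"linear": [0,0,0],"fingers": 30},
    {"rotation": [0,0,0],"linear": [0,0,0],"fingers": 30},
  ],
)

```text
clock: 14.25
ee_pos: [0.5955, -0.1988, 0.1424]
tcp_rot: [-0.019, 0.866, -0.035, -0.499]
contact_force: [0.0, -0.0, -3.3]
opening: 0.481
```

```bash
python3 -c "
from h import *
a=viewer.snapshot('scene');b=viewer.snapshot('top')
cv2.imwrite('pics/s5.png',a[:,:,::-1]);cv2.imwrite('pics/t5.png',b[:,:,::-1])
cv2.imwrite('pics/c.png',cv2.resize(np.hstack([a[180:280,190:290],b[160:260,320:420]]),(800,400),interpolation=cv2.INTER_CUBIC)[:,:,::-1])
go(tcp(15,45),RD)
"
```

```text
t 14.35 pos [ 595.2 -198.6  142. ] shift tool mm [ 0.1 -0.2  0.8] turn deg [ 0.1 -0.1  0. ]
shift tgtframe [ 0.1 -0.2  0.8] open 0.478 q [-0.54 -0.19 -0.43  0.85  0.22  2.74] F [ 0.1  -1.14 -4.32] M [ 0.064  0.844 -0.009]
```

View pics/c.png

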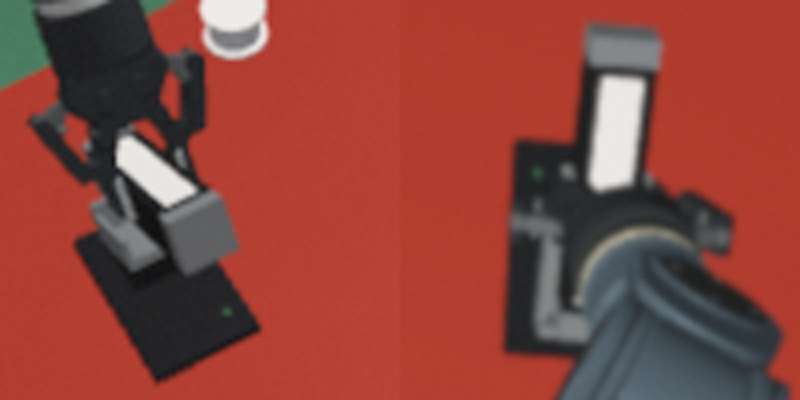

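```bash
python3 - <<'E'
from h import *
S=lambda u,v:(190+u/4-.4,180+v/4-.4); T=lambda u,v:(320+(u-400)/4-.4,160+v/4-.4)
s=manip.get_state();q=s["tcp_rot"];C=Ro.from_quat([*q[1:],q[0]]).as_matrix()
mid=s["ee_pos"]+C@[-.0044,0,-.0022]
for sg,a,b in((-1,(164,219),(661,36)),(1,(210,193),(588,28))):
    X=tri(S(*a),T(*b))
    P=mid+C@[-.021,-sg*.021,-.1]   # tool y ~ -world y
    print("tri",np.round(X*1e3,1),"pred",np.round(P*1e3,1),"pix err pred top",np.round(proj("top",P)-T(*b),1),"scene",np.round(proj("scene",P)-S(*a),1))
# dock predicted points vs picked pixels from d.png
T2=lambda u,v:(330+u/5.714-.4,180+v/5.714-.4)
S2=lambda u,v:(200+(u-400)/6.154-.4,215+v/6.154-.4)
M=np.array([.6038,-.1991,.1]); foot=M+RD@[.021,0,.1]
for nm,P,s_,t_ in(("floor up +y",foot+RD@[0,-.0235-.004,-.068],(637,150),(150,195)),("floor up -y",foot+RD@[0,.0275,-.068],(545,202),(278,207)),
  ("stop in +y",foot+RD@[-.026,-.0275,0],(572,57),(135,370)),("stop in -y",foot+RD@[-.026,.0275,0],(478,98),(265,378))):
    print(nm,np.round(P*1e3,1),"err scene",np.round(proj("scene",P)-S2(*s_),1),"top",np.round(proj("top",P)-T2(*t_),1))
E
```

```text
tri [ 669.8 -225.2  222.3] pred [ 669.  -225.6  215.2] pix err pred top [[0.3 1.5]] scene [[1.1 1.3]]
tri [ 673.1 -183.4  223.7] pred [ 672.4 -183.7  215.2] pix err pred top [[1.5 2.2]] scene [[3.1 1.3]]
floor up +y [ 588.9 -170.3   65.8] err scene [[-0.3 -1.2]] top [[0.4 1.3]]
floor up -y [ 584.4 -225.1   65.8] err scene [[-1.  -2.2]] top [[-1.7  0.8]]
stop in +y [ 517.3 -164.4   54.3] err scene [[0.5 0.6]] top [[ 1.2 -2.5]]
stop in -y [ 512.7 -219.2   54.3] err scene [[0.6 1. ]] top [[-1.2 -2.3]]
```

Laterally the bar lies within about 1 mm of the cradle line. Its head end sits about 8 mm high, so the heavy end droops a little. I'll lower it along the slope normal and watch the force.

jog_arm(
  commands=[
    {"rotation": [0,0,0],"linear": [4,0,0.8],"fingers": 30},
    {"rotation": [0,0,0],"linear": [5,0,0],"fingers": 30},
    {"rotation": [0,0,0],"linear": [5,0,0],"fingers": 30},
    {"rotation": [0,0,0],"linear": [4,0,0],"fingers": 30},
    {"rotation": [0,0,0],"linear": [2,0,0],"fingers": 30},
    {"rotation": [0,0,0],"linear": [2,0,0],"fingers": 30},
    {"rotation": [0,0,0],"linear": [0,0,0],"fingers": 30},
  ],
)

```text
clock: 15.22
ee_pos: [0.605, -0.1992, 0.1214]
tcp_rot: [-0.02, 0.865, -0.035, -0.5]
contact_force: [-0.1, -0.6, -3.5]
opening: 0.478
```

```bash
python3 -c "
from h import *
a=viewer.snapshot('scene');b=viewer.snapshot('top')
cv2.imwrite('pics/e.png',cv2.resize(np.hstack([a[180:280,190:290],b[160:260,320:420]]),(800,400),interpolation=cv2.INTER_CUBIC)[:,:,::-1])
go(tcp(15,10),RD)
"
```

```text
t 15.32 pos [ 605.1 -199.2  121.7] shift tool mm [12.6 -0.  -0.8] turn deg [ 0.1 -0.   0.1]
shift tgtframe [12.6 -0.  -0.8] open 0.482 q [-0.53 -0.15 -0.43  0.81  0.22  2.75] F [-0.25  0.2  -3.78] M [0.066 0.732 0.039]
```

View pics/e.png

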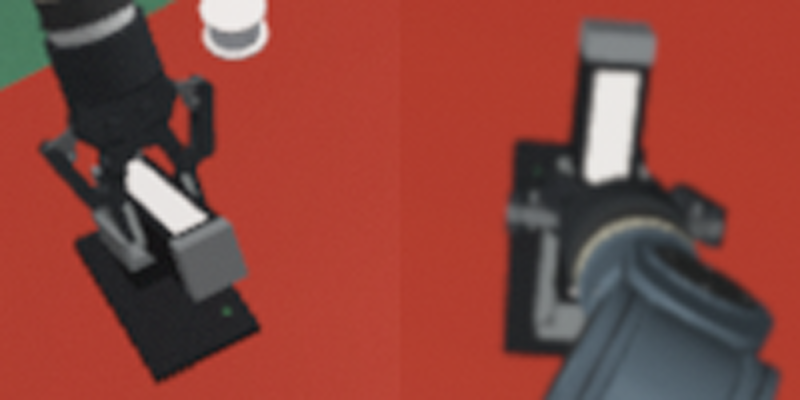

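The bar is lined up above the cradle with no contact yet. I'll continue slowly.

jog_arm(
  commands=[
    {"rotation": [0,0,0],"linear": [2,0,0],"fingers": 30},
    {"rotation": [0,0,0],"linear": [2,0,0],"fingers": 30},
    {"rotation": [0,0,0],"linear": [2,0,0],"fingers": 30},
    {"rotation": [0,0,0],"linear": [2,0,0],"fingers": 30},
    {"rotation": [0,0,0],"linear": [0,0,0],"fingers": 30},
  ],
)

```text
clock: 15.95
ee_pos: [0.6089, -0.1994, 0.1142]
tcp_rot: [-0.02, 0.865, -0.034, -0.5]
contact_force: [-0.3, -0.6, -4.0]
opening: 0.481
```

jog_arm(
  commands=[
    {"rotation": [0,0,0],"linear": [1.5,0,0],"fingers": 30},
    {"rotation": [0,0,0],"linear": [1.5,0,0],"fingers": 30},
    {"rotation": [0,0,0],"linear": [0,0,0],"fingers": 30},
  ],
)

```text
clock: 16.32
ee_pos: [0.6105, -0.1996, 0.1118]
tcp_rot: [-0.02, 0.865, -0.034, -0.5]
contact_force: [-0.2, -0.3, -3.8]
opening: 0.484
```

```bash
python3 -c "
from h import *
go(tcp(15,5),RD)
"
```

```text
t 16.32 pos [ 610.5 -199.6  111.8] shift tool mm [ 6.3  0.1 -1.1] turn deg [0.1 0.  0.1]
shift tgtframe [ 6.3  0.1 -1.1] open 0.484 q [-0.52 -0.13 -0.44  0.78  0.22  2.75] F [-0.15 -0.26 -3.78] M [0.078 0.781 0.004]
```

jog_arm(
  commands=[
    {"rotation": [0,0,0],"linear": [1.5,0,0],"fingers": 30},
    {"rotation": [0,0,0],"linear": [1.5,0,0],"fingers": 30},
    {"rotation": [0,0,0],"linear": [0,0,0],"fingers": 30},
  ],
)

```text
clock: 16.7
ee_pos: [0.6119, -0.1997, 0.1092]
tcp_rot: [-0.02, 0.865, -0.034, -0.5]
contact_force: [-0.5, -0.3, -2.7]
opening: 0.485
```

jog_arm(
  commands=[
    {"rotation": [0,0,0],"linear": [1.5,0,0],"fingers": 30},
    {"rotation": [0,0,0],"linear": [1.5,0,0],"fingers": 30},
    {"rotation": [0,0,0],"linear": [0,0,0],"fingers": 30},
  ],
)

```text
clock: 17.08
ee_pos: [0.6135, -0.1998, 0.1066]
tcp_rot: [-0.02, 0.865, -0.034, -0.5]
contact_force: [-0.1, -0.6, -2.9]
opening: 0.481
```

jog_arm(
  commands=[
    {"rotation": [0,0,0],"linear": [1,0,0],"fingers": 30},
    {"rotation": [0,0,0],"linear": [1,0,0],"fingers": 30},
    {"rotation": [0,0,0],"linear": [0,0,0],"fingers": 30},
  ],
)

```text
clock: 17.45
ee_pos: [0.6145, -0.1999, 0.105]
tcp_rot: [-0.02, 0.865, -0.034, -0.5]
contact_force: [-0.5, -0.1, -3.2]
opening: 0.478
```

```bash
python3 -c "
from h import *
go(tcp(15,0),RD)
"
```

```text
t 17.45 pos [ 614.5 -199.9  105. ] shift tool mm [ 3.3  0.1 -1. ] turn deg [0.1 0.  0.1]
shift tgtframe [ 3.3  0.1 -1. ] open 0.478 q [-0.52 -0.11 -0.44  0.77  0.22  2.75] F [-0.48 -0.13 -3.21] M [ 0.046  0.78  -0.031]
```

jog_arm(
  commands=[
    {"rotation": [0,0,0],"linear": [1,0,0],"fingers": 30},
    {"rotation": [0,0,0],"linear": [1,0,0],"fingers": 30},
    {"rotation": [0,0,0],"linear": [0,0,0],"fingers": 30},
  ],
)

```text
clock: 17.82
ee_pos: [0.6155, -0.2001, 0.1038]
tcp_rot: [-0.02, 0.865, -0.035, -0.5]
contact_force: [-3.4, 0.7, -0.4]
opening: 0.478
```

jog_arm(
  commands=[
    {"rotation": [0,0,0],"linear": [1,0,0],"fingers": 30},
    {"rotation": [0,0,0],"linear": [1,0,0],"fingers": 30},
    {"rotation": [0,0,0],"linear": [0,0,0],"fingers": 30},
  ],
)

```text
clock: 18.2
ee_pos: [0.6159, -0.2001, 0.1036]
tcp_rot: [-0.02, 0.865, -0.035, -0.5]
contact_force: [-13.1, 2.4, 10.4]
opening: 0.484
```

```bash
python3 -c "
from h import *
a=viewer.snapshot('scene');b=viewer.snapshot('top')
cv2.imwrite('pics/f.png',cv2.resize(np.hstack([a[180:280,190:290],b[160:260,320:420]]),(800,400),interpolation=cv2.INTER_CUBIC)[:,:,::-1])
go(tcp(15,0),RD)
"
```

```text
t 18.3 pos [ 615.9 -200.2  103.6] shift tool mm [ 1.5 -0.1 -0.5] turn deg [0.1 0.  0. ]
shift tgtframe [ 1.5 -0.1 -0.5] open 0.482 q [-0.52 -0.11 -0.43  0.76  0.21  2.75] F [-13.1    3.23  10.23] M [0.639 2.537 0.261]
```

View pics/f.png

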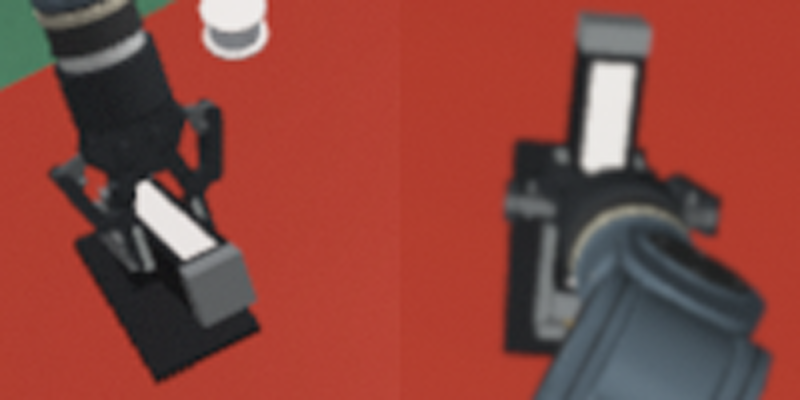

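Contact starts at about the predicted floor height, with a lever arm of about 95 mm. So the heel is on the floor, inside the walls. I'll lighten the grip so the bar can settle flat as it's pressed down.

jog_arm(
  commands=[
    {"rotation": [0,0,0],"linear": [0,0,0],"fingers": 30},
    {"rotation": [0,0,0],"linear": [0,0,0],"fingers": 30},
    {"rotation": [0,0,0],"linear": [0,0,0],"fingers": 30},
  ],
  force=22,
)

```text
clock: 18.68
ee_pos: [0.6159, -0.2001, 0.1036]
tcp_rot: [-0.02, 0.865, -0.035, -0.5]
contact_force: [-12.9, 3.5, 9.8]
opening: 0.476
```

```bash
python3 -c "
from h import *
go(tcp(15,0),RD)
"
```

```text
t 18.68 pos [ 615.9 -200.1  103.6] shift tool mm [ 1.5 -0.  -0.5] turn deg [0.1 0.  0. ]
shift tgtframe [ 1.5 -0.  -0.5] open 0.476 q [-0.52 -0.11 -0.43  0.76  0.21  2.75] F [-12.89   3.45   9.79] M [0.627 2.443 0.256]
```

```bash
python3 - <<'E'
from h import *
S=lambda u,v:(190+u/4-.4,180+v/4-.4); T=lambda u,v:(320+(u-400)/4-.4,160+v/4-.4)
def C_(s):
    q=s["tcp_rot"];return Ro.from_quat([*q[1:],q[0]]).as_matrix()
s=manip.get_state();C=C_(s)
for a,b in(((183,267),(651,22)),((232,244),(579,15))):
    X=tri(S(*a),T(*b)); print("tri",np.round(X*1e3,1),"tool frame",np.round(C.T@(X-s["ee_pos"])*1e3,1),"(expect x -25.4,y +-21,z -102)")
# head face vertical edges in scene: length/direction check: bottom corners
for dr in(0,3,6):
    Rb=C@Ro.from_rotvec([0,np.radians(dr),0]).as_matrix(); mid=s["ee_pos"]+C@[-.0044,0,-.0022]
    for sy in(1,-1):
        for nx in(-.021,.021):
            P=mid+Rb@[nx,sy*.021,-.1]; p=proj("scene",P)[0];t=proj("top",P)[0]
            print(dr,sy,nx,"scene crop",np.round((p-[189.6,179.6])*4),"top crop",np.round((t-[319.6,159.6])*4+[400,0]))
E
```

```text
tri [ 689.8 -225.8  188.6] tool frame [ -35.8   19.7 -108.1] (expect x -25.4,y +-21,z -102)
tri [ 694.1 -183.2  186.4] tool frame [ -33.4  -23.1 -107.7] (expect x -25.4,y +-21,z -102)
0 1 -0.021 scene crop [187. 277.] top crop [652.  29.]
0 1 0.021 scene crop [206. 327.] top crop [644.  16.]
0 -1 -0.021 scene crop [240. 251.] top crop [586.  24.]
0 -1 0.021 scene crop [258. 300.] top crop [580.  11.]
3 1 -0.021 scene crop [184. 270.] top crop [653.  33.]
3 1 0.021 scene crop [204. 321.] top crop [645.  16.]
3 -1 -0.021 scene crop [238. 244.] top crop [587.  28.]
3 -1 0.021 scene crop [256. 295.] top crop [581.  11.]
6 1 -0.021 scene crop [181. 263.] top crop [654.  37.]
6 1 0.021 scene crop [202. 315.] top crop [646.  17.]
6 -1 -0.021 scene crop [235. 237.] top crop [588.  32.]
6 -1 0.021 scene crop [254. 289.] top crop [582.  12.]
```

The picked corners fit a droop of about 2°, with the lateral position centred. I'll firm the grip, take that 2° out, and lower again.

jog_arm(
  commands=[
    {"rotation": [0,0,0],"linear": [0,0,0],"fingers": 30},
    {"rotation": [0,0,0],"linear": [-1.5,0,0],"fingers": 30},
    {"rotation": [0,-1,0],"linear": [0,0,0],"fingers": 30},
    {"rotation": [0,-1,0],"linear": [0,0,0],"fingers": 30},
    {"rotation": [0,0,0],"linear": [0,0,0],"fingers": 30},
  ],
  force=80,
)

```text
clock: 19.3
ee_pos: [0.6163, -0.2002, 0.1028]
tcp_rot: [-0.02, 0.856, -0.034, -0.515]
contact_force: [0.2, -0.7, -3.0]
opening: 0.48
```

jog_arm(
  commands=[
    {"rotation": [0,0,0],"linear": [1.5,0,0],"fingers": 30},
    {"rotation": [0,0,0],"linear": [1,0,0],"fingers": 30},
    {"rotation": [0,0,0],"linear": [0,0,0],"fingers": 30},
  ],
)

```text
clock: 19.68
ee_pos: [0.6167, -0.2002, 0.1025]
tcp_rot: [-0.021, 0.856, -0.034, -0.515]
contact_force: [-9.1, 2.1, 7.7]
opening: 0.478
```

```bash
python3 -c "
from h import *
go(tcp(15,0),RD)
"
```

```text
t 19.68 pos [ 616.7 -200.2  102.5] shift tool mm [ 0.1 -0.1 -0.3] turn deg [0.1 2.  0. ]
shift tgtframe [ 0.1 -0.1 -0.3] open 0.478 q [-0.51 -0.08 -0.4   0.8   0.2   2.76] F [-9.12  2.12  7.69] M [0.512 1.866 0.18 ]
```

Contact sits toward the +y side. A small lateral probe will show whether the bar is between the walls or riding on one.

jog_arm(
  commands=[
    {"rotation": [0,0,0],"linear": [-2.5,0,0],"fingers": 30},
    {"rotation": [0,0,0],"linear": [0,1.5,0],"fingers": 30},
    {"rotation": [0,0,0],"linear": [0,0,0],"fingers": 30},
  ],
)

```text
clock: 20.05
ee_pos: [0.6155, -0.2017, 0.1024]
tcp_rot: [-0.021, 0.856, -0.034, -0.515]
contact_force: [-0.2, -0.2, -3.3]
opening: 0.481
```

jog_arm(
  commands=[
    {"rotation": [0,0,0],"linear": [0,1.5,0],"fingers": 30},
    {"rotation": [0,0,0],"linear": [0,0,0],"fingers": 30},
  ],
)

```text
clock: 20.3
ee_pos: [0.6154, -0.2031, 0.1025]
tcp_rot: [-0.021, 0.856, -0.034, -0.515]
contact_force: [-0.1, -1.1, -3.7]
opening: 0.481
```

jog_arm(
  commands=[
    {"rotation": [0,0,0],"linear": [0,-4.5,0],"fingers": 30},
    {"rotation": [0,0,0],"linear": [0,0,0],"fingers": 30},
  ],
)

```text
clock: 20.55
ee_pos: [0.6158, -0.1986, 0.1028]
tcp_rot: [-0.02, 0.856, -0.034, -0.515]
contact_force: [-0.9, -0.8, -3.9]
opening: 0.479
```

jog_arm(
  commands=[
    {"rotation": [0,0,0],"linear": [0,-1.5,0],"fingers": 30},
    {"rotation": [0,0,0],"linear": [0,0,0],"fingers": 30},
  ],
)

```text
clock: 20.8
ee_pos: [0.6158, -0.1985, 0.1029]
tcp_rot: [-0.02, 0.856, -0.036, -0.515]
contact_force: [-0.1, -4.7, -6.0]
opening: 0.481
```

```bash
python3 -c "
from h import *
go(tcp(15,0),RD)
"
```

```text
t 20.8 pos [ 615.8 -198.5  102.9] shift tool mm [ 0.9  1.5 -1.1] turn deg [ 0.1  2.  -0.1]
shift tgtframe [ 1.   1.5 -1.1] open 0.481 q [-0.51 -0.09 -0.4   0.8   0.19  2.76] F [-0.1  -4.66 -5.97] M [-1.01   0.834 -0.24 ]
```

The force balance, with the moment taken about the wrist, puts contact at the cradle's upper edge and on the centreline. The bar is between the walls, 1 mm toward +y, and nearly parallel to the floor. I'll undo the 2°, centre it, and slide it down to the stop just clear of the floor.

jog_arm(
  commands=[
    {"rotation": [0,0,0],"linear": [-2,2,0],"fingers": 30},
    {"rotation": [0,1,0],"linear": [0,1,0],"fingers": 30},
    {"rotation": [0,1,0],"linear": [0,0,0],"fingers": 30},
    {"rotation": [0,0,0],"linear": [0,0,0],"fingers": 30},
  ],
)

```text
clock: 21.3
ee_pos: [0.6141, -0.1993, 0.104]
tcp_rot: [-0.02, 0.865, -0.034, -0.5]
contact_force: [-0.4, -0.2, -4.2]
opening: 0.478
```

```bash
python3 -c "
from h import *
go(tcp(15,0),RD)
"
```

```text
t 21.3 pos [ 614.1 -199.3  104. ] shift tool mm [ 2.7  0.7 -1.9] turn deg [0.1 0.  0.1]
shift tgtframe [ 2.7  0.6 -1.9] open 0.478 q [-0.52 -0.11 -0.44  0.77  0.22  2.75] F [-0.38 -0.2  -4.18] M [0.024 0.794 0.046]
```

jog_arm(
  commands=[
    {"rotation": [0,0,0],"linear": [0,0,2],"fingers": 30},
    {"rotation": [0,0,0],"linear": [0,0,2],"fingers": 30},
    {"rotation": [0,0,0],"linear": [0,0,2],"fingers": 30},
    {"rotation": [0,0,0],"linear": [0,0,0],"fingers": 30},
  ],
)

```text
clock: 21.8
ee_pos: [0.6094, -0.1995, 0.1014]
tcp_rot: [-0.02, 0.865, -0.034, -0.5]
contact_force: [0.6, 0.2, -3.0]
opening: 0.478
```

jog_arm(
  commands=[
    {"rotation": [0,0,0],"linear": [0,0,1.5],"fingers": 30},
    {"rotation": [0,0,0],"linear": [0,0,1.5],"fingers": 30},
    {"rotation": [0,0,0],"linear": [0,0,0],"fingers": 30},
  ],
)

```text
clock: 22.18
ee_pos: [0.6069, -0.1993, 0.1]
tcp_rot: [-0.02, 0.865, -0.035, -0.5]
contact_force: [-0.7, 0.7, -3.0]
opening: 0.477
```

```bash
python3 -c "
from h import *
go(tcp(0,0),RD)
"
```

```text
t 22.18 pos [ 606.9 -199.3  100. ] shift tool mm [2.9 0.  4.9] turn deg [0.1 0.  0.1]
shift tgtframe [2.9 0.1 4.9] open 0.477 q [-0.53 -0.13 -0.46  0.76  0.22  2.75] F [-0.66  0.73 -3.04] M [ 0.041  0.739 -0.002]
```

jog_arm(
  commands=[
    {"rotation": [0,0,0],"linear": [0,1,1],"fingers": 30},
    {"rotation": [0,0,0],"linear": [0,0,1],"fingers": 30},
    {"rotation": [0,0,0],"linear": [0,0,0],"fingers": 30},
  ],
)

```text
clock: 22.55
ee_pos: [0.6052, -0.2002, 0.0992]
tcp_rot: [-0.02, 0.865, -0.035, -0.5]
contact_force: [0.4, -0.5, -4.6]
opening: 0.478
```

jog_arm(
  commands=[
    {"rotation": [0,0,0],"linear": [0,0,1],"fingers": 30},
    {"rotation": [0,0,0],"linear": [0,0,1],"fingers": 30},
    {"rotation": [0,0,0],"linear": [0,0,0],"fingers": 30},
  ],
)

```text
clock: 22.92
ee_pos: [0.6048, -0.2002, 0.0996]
tcp_rot: [-0.02, 0.866, -0.034, -0.498]
contact_force: [4.0, 1.0, -3.3]
opening: 0.478
```

jog_arm(
  commands=[
    {"rotation": [0,0,0],"linear": [0,0,1],"fingers": 30},
    {"rotation": [0,0,0],"linear": [0,0,0],"fingers": 30},
  ],
)

```text
clock: 23.18
ee_pos: [0.6047, -0.2001, 0.0998]
tcp_rot: [-0.019, 0.867, -0.034, -0.497]
contact_force: [6.6, 0.3, -2.8]
opening: 0.482
```

jog_arm(
  commands=[
    {"rotation": [0,0,0],"linear": [0,0,1],"fingers": 30},
    {"rotation": [0,0,0],"linear": [0,0,0],"fingers": 30},
  ],
)

```text
clock: 23.42
ee_pos: [0.6045, -0.2001, 0.1001]
tcp_rot: [-0.019, 0.867, -0.034, -0.497]
contact_force: [7.8, 0.7, -3.4]
opening: 0.48
```

```bash
python3 -c "
from h import *
go(tcp(0,0),RD)
"
```

```text
t 23.43 pos [ 604.5 -200.1  100.1] shift tool mm [ 4.  -1.   2.9] turn deg [ 0.2 -0.4  0.1]
shift tgtframe [ 4.1 -1.   2.9] open 0.48 q [-0.53 -0.14 -0.47  0.75  0.22  2.74] F [ 7.81  0.66 -3.42] M [ 0.247 -0.966  0.006]
```

The end is on the stop, with about 8 N up the slope. I'll relax that push and lower onto the floor.

jog_arm(
  commands=[
    {"rotation": [0,0,0],"linear": [0,0,-2.5],"fingers": 30},
    {"rotation": [0,0,0],"linear": [1,0,0],"fingers": 30},
    {"rotation": [0,0,0],"linear": [1,0,0],"fingers": 30},
    {"rotation": [0,0,0],"linear": [0,0,0],"fingers": 30},
  ],
)

```text
clock: 23.92
ee_pos: [0.6056, -0.2006, 0.0982]
tcp_rot: [-0.02, 0.866, -0.035, -0.499]
contact_force: [0.9, 0.5, 4.1]
opening: 0.48
```

jog_arm(
  commands=[
    {"rotation": [0,0,0],"linear": [0.7,0,0],"fingers": 30},
    {"rotation": [0,0,0],"linear": [0,0,0],"fingers": 30},
  ],
)

```text
clock: 24.18
ee_pos: [0.6057, -0.2006, 0.0982]
tcp_rot: [-0.02, 0.866, -0.035, -0.499]
contact_force: [-4.3, 0.2, 8.6]
opening: 0.478
```

```bash
python3 -c "
from h import *
go(tcp(0,0),RD)
"
```

```text
t 24.18 pos [ 605.7 -200.6   98.2] shift tool mm [ 1.8 -1.4  3. ] turn deg [ 0.1 -0.1  0. ]
shift tgtframe [ 1.8 -1.4  3. ] open 0.478 q [-0.53 -0.13 -0.47  0.76  0.22  2.74] F [-4.35  0.18  8.6 ] M [0.504 0.66  0.145]
```

jog_arm(
  commands=[
    {"rotation": [0,0,0],"linear": [-0.5,0,0],"fingers": 30},
    {"rotation": [0,0,0],"linear": [0,0,0],"fingers": 30},
    {"rotation": [0,0,0],"linear": [0,0,0],"fingers": 30},
    {"rotation": [0,0,0],"linear": [0,0,0.5],"fingers": 30},
    {"rotation": [0,0,0],"linear": [0,0,0],"fingers": 30},
  ],
  force=20,
)

```text
clock: 24.8
ee_pos: [0.6056, -0.2006, 0.0982]
tcp_rot: [-0.02, 0.866, -0.035, -0.498]
contact_force: [0.2, 0.5, 6.7]
opening: 0.48
```

jog_arm(
  commands=[
    {"rotation": [0,0,0],"linear": [0,0,0],"fingers": 43},
    {"rotation": [0,0,0],"linear": [0,0,0],"fingers": 45},
    {"rotation": [0,0,0],"linear": [0,0,0],"fingers": 47},
    {"rotation": [0,0,0],"linear": [0,0,0],"fingers": 50},
    {"rotation": [0,0,0],"linear": [0,0,0],"fingers": 56},
    {"rotation": [0,0,0],"linear": [0,0,0],"fingers": 60},
    {"rotation": [0,0,0],"linear": [0,0,0],"fingers": 60},
    {"rotation": [0,0,0],"linear": [0,0,0],"fingers": 60},
  ],
)

```text
clock: 25.8
ee_pos: [0.6046, -0.2002, 0.0964]
tcp_rot: [-0.02, 0.865, -0.035, -0.5]
contact_force: [-0.3, 0.0, 0.4]
opening: 0.701
```

```bash
python3 -c "
from h import *
a=viewer.snapshot('scene');b=viewer.snapshot('top')
cv2.imwrite('pics/g.png',cv2.resize(np.hstack([a[180:280,190:290],b[160:260,320:420]]),(800,400),interpolation=cv2.INTER_CUBIC)[:,:,::-1])
go(tcp(0,0),RD)
"
```

```text
t 25.9 pos [ 604.6 -200.2   96.3] shift tool mm [ 0.8 -1.   1.2] turn deg [0.1 0.  0.1]
shift tgtframe [ 0.8 -1.   1.2] open 0.706 q [-0.53 -0.13 -0.47  0.75  0.22  2.74] F [-0.53 -0.04  0.32] M [0.058 0.492 0.001]
```

View pics/g.png

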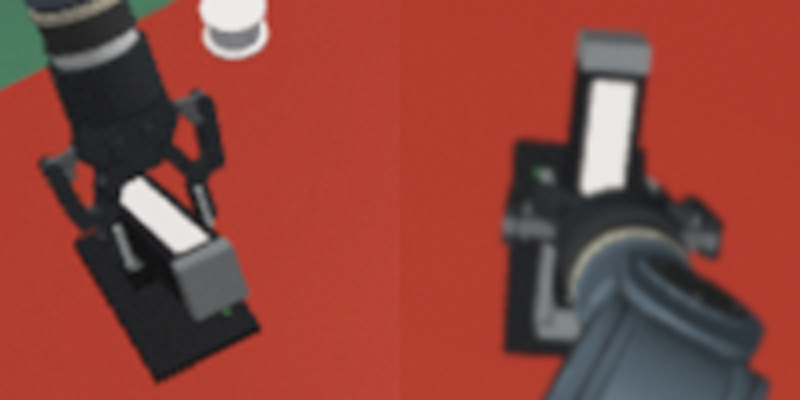

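The bar is released, still on the dock, with zero force on the tool. I'll retreat straight along the tool axis, then swing clear.

jog_arm(
  commands=[
    {"rotation": [0,0,0],"linear": [0,0,0],"fingers": 66},
    {"rotation": [0,0,0],"linear": [-4,0,0],"fingers": 66},
    {"rotation": [0,0,0],"linear": [-8,0,0],"fingers": 66},
    {"rotation": [0,0,0],"linear": [-12,0,0],"fingers": 66},
    {"rotation": [0,0,0],"linear": [-15,0,0],"fingers": 66},
    {"rotation": [0,0,0],"linear": [-15,0,0],"fingers": 66},
    {"rotation": [0,0,0],"linear": [-15,0,0],"fingers": 66},
    {"rotation": [0,0,0],"linear": [-15,0,0],"fingers": 66},
    {"rotation": [0,0,0],"linear": [-15,0,0],"fingers": 66},
    {"rotation": [0,0,0],"linear": [-15,0,0],"fingers": 66},
    {"rotation": [0,0,0],"linear": [0,-25,0],"fingers": 66},
    {"rotation": [0,0,0],"linear": [0,-35,0],"fingers": 66},
    {"rotation": [0,0,0],"linear": [0,-40,0],"fingers": 66},
    {"rotation": [0,0,0],"linear": [0,-40,0],"fingers": 66},
    {"rotation": [0,0,0],"linear": [0,-40,0],"fingers": 66},
    {"rotation": [0,0,0],"linear": [0,-40,0],"fingers": 66},
    {"rotation": [0,0,0],"linear": [0,-40,0],"fingers": 66},
    {"rotation": [0,0,0],"linear": [0,-20,0],"fingers": 66},
    {"rotation": [0,0,0],"linear": [0,0,0],"fingers": 66},
  ],
)

```text
clock: 28.28
ee_pos: [0.568, 0.0501, 0.1951]
tcp_rot: [-0.008, 0.866, -0.012, -0.5]
contact_force: [-0.1, -0.7, 1.2]
opening: 0.77
```

```bash
python3 -c "
from h import *
a=viewer.snapshot('scene');b=viewer.snapshot('top')
cv2.imwrite('pics/sf.png',a[:,:,::-1]);cv2.imwrite('pics/tf.png',b[:,:,::-1])
cv2.imwrite('pics/i.png',cv2.resize(np.hstack([a[180:280,190:290],b[160:260,320:420]]),(800,400),interpolation=cv2.INTER_CUBIC)[:,:,::-1])
go(tcp(0,0),RD)
"
```

```text
t 28.38 pos [568.   49.5 195. ] shift tool mm [108.  247.6  12. ] turn deg [2.5 0.  1.6]
shift tgtframe [114.7 244.8   1.1] open 0.774 q [-0.03 -0.39 -0.48  0.96  0.    3.14] F [ 0.12 -0.51  0.19] M [0.111 0.503 0.016]
```

View pics/i.png

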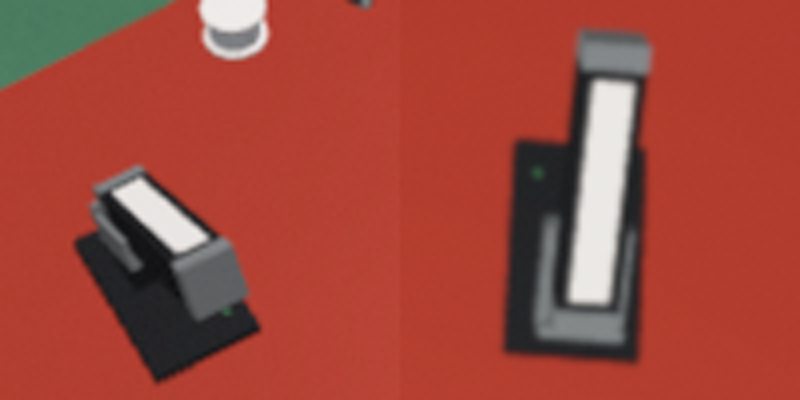

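```bash
python3 - <<'E'
from h import *
print(np.round(manip.get_state()["qpos"],4))
S=lambda u,v:(190+u/4-.4,180+v/4-.4); T=lambda u,v:(320+(u-400)/4-.4,160+v/4-.4)
def strip(f,x0,x1,y0,y1):
    im=cv2.imread(f)[y0:y1,x0:x1];im=cv2.resize(im,None,fx=8,fy=8,interpolation=cv2.INTER_CUBIC)
    m=(im.min(2)>140).astype(np.uint8);c=max(cv2.findContours(m,0,2)[0],key=cv2.contourArea)
    q=cv2.approxPolyDP(c,.03*cv2.arcLength(c,True),True)[:,0];return (q+.5)/8-.5+[x0,y0]
a=strip("pics/sf.png",212,250,220,250);b=strip("pics/tf.png",355,385,172,242);print(a.round(1).tolist(),b.round(1).tolist())
a=a[np.argsort(a[:,1])];b=b[np.argsort(-b[:,1])]
lo=tri(a[:2].mean(0),b[:2].mean(0));hi=tri(a[-2:].mean(0),b[-2:].mean(0));d=hi-lo
print(lo.round(4),hi.round(4),"len",np.linalg.norm(d),"pitch",np.degrees(np.arcsin(d[2]/np.linalg.norm(d))),"yaw",np.degrees(np.arctan2(d[1],d[0])))
E
```

```text
[-3.2000e-02 -3.9230e-01 -4.8340e-01  9.5640e-01  2.3000e-03  3.1406e+00]
[[217.9, 227.1], [233.2, 242.4], [241.3, 239.4], [224.8, 224.1]] [[376.6, 180.2], [367.6, 181.4], [362.9, 235.2], [372.1, 233.9]]
[ 0.5313 -0.1948  0.0875] [ 0.6578 -0.2031  0.1577] len 0.14485503322177026 pitch 28.99189176063956 yaw -3.7544791145477263
```

jog_arm(
  commands=[
    {"rotation": [-6,0,0],"linear": [0,0,0],"fingers": 66},
    {"rotation": [-6,0,0],"linear": [0,0,0],"fingers": 66},
    {"rotation": [0,0,0],"linear": [0,0,0],"fingers": 66},
  ],
)

```text
clock: 28.75
ee_pos: [0.568, 0.0495, 0.195]
tcp_rot: [0.082, 0.862, 0.039, -0.499]
contact_force: [0.2, 0.3, -0.0]
opening: 0.772
```

```bash
python3 - <<'E'
from h import *
from bench import ticket
b=viewer.snapshot('top')[:,:,::-1];o=cv2.imread('pics/top0.png');p=cv2.imread('pics/tf.png')
d=lambda x,y,r:int((np.abs(x[r].astype(int)-y[r]).max(2)>40).sum())
for n,r in(("spool",np.s_[275:312,275:312]),("sd",np.s_[120:192,280:312]),("meter",np.s_[205:260,418:495]),("tray",np.s_[225:272,85:150])): print(n,d(o,b,r))
print("bar since retreat",d(p,b,np.s_[160:260,340:400]))
print(ticket.sign_off())
E
```

```text
spool 544
sd 0
meter 0
tray 0
bar since retreat 0
the job is handed in; nothing more can be done
None
```

```bash
python3 -c "
import cv2,numpy as np
a=cv2.imread('pics/scene0.png').astype(int);b=cv2.imread('pics/sf.png');print((abs(a-b).max(2)>40)[175:198,236:262].sum())"
```

```text
0
```

The bar is on the dock with its heavy end down against the foot stop, released and resting by itself. I've handed the job in, at about 29 s on the robot's clock.

- **Heavy end:** lifted level at its centre, the bar pulled about 0.12–0.13 N·m toward one end. The sign flipped when I turned the bar half round, so I put that end downhill.
- **Placing:** I lowered it into the cradle and slid it down until the stop pushed back with about 8 N. I then settled it on the cradle floor with light force and opened the gripper.
- **End on the stop:** the bar had moved less than about 0.1 mm along the slope from the stop-contact position when I last measured, before opening. The pictures can't confirm the seating, because the grey cap and grey stop blend together.
- **Lying along the slope:** in the last pictures the bar's pitch measured about 29° and its yaw about −4°. The dock is 30° and −4.7°, so both agree within measuring error. The bar did not move after I retreated.
- **Bystanders:** the screwdriver, multimeter and tray were unchanged in the top view. The top-view check flagged the spool, probably because the arm was covering it. In the scene view the spool was unchanged after the arm had swung clear.
- **Closest margin:** on the retreat the last joint reached 3.1406 rad, right at its 3.14 limit, so I backed it off before handing in.

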